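# Feed a row of tube carriers into a bench blood reader

## Task

At the blood-donation desk, push the row of four tube carriers along the rail, all together and touching, by pushing with the fingers on the back of the rearmost one only, until the front one is fully home against the reader. Then press the round start button on top of the reader all the way down and let it go. Do not lift any carrier out of the rail, and leave the other things on the desk where they are.

Things in the scene. Friction and masses are not known exactly. Their poses are not given: they have to be found in the camera images.
- rail: Fixed aluminium guide rail running into a white bench reader. Origin on the desk, under the centre line. x points along the rail to the reader (push this way), z up. Rail: x from -145 to +165 mm, its end under the reader, floor 8 mm above the desk, 43 mm wide inside; side walls 6.5 mm thick, tops 16 mm above the desk; other end open. Place and angle differ each run
- reader: Fixed white box, 110 mm long (x 0 to 110), 150 mm wide, 75 mm high, standing over the rail's end. Origin on the desk under the middle of its front face, the rigid end stop (plane x = 0); axes as the rail. Its place along the rail differs each run
- stop (a point): End stop: point on the reader's front face, on the rail's centre line, 25 mm above the desk; the front carrier must end against this face
- carrier1: The front tube carrier (nearest the reader): loose white block, 36 mm along the rail (x), 40 mm wide (y), 34 mm high, plus a blue tube cap 14 mm across, 9 mm high. Origin at the centre of its underside on the rail's floor, axes as the rail. 50 to 120 g. The four start touching in a row, 50 to 110 mm short of the reader
- carrier2: Tube carrier number 2 from the reader: loose white block, 36 mm along the rail (x), 40 mm wide (y), 34 mm high, plus a blue tube cap 14 mm across, 9 mm high. Origin at the centre of its underside on the rail's floor, axes as the rail. 50 to 120 g. The four start touching in a row, 50 to 110 mm short of the reader
- carrier3: Tube carrier number 3 from the reader: loose white block, 36 mm along the rail (x), 40 mm wide (y), 34 mm high, plus a blue tube cap 14 mm across, 9 mm high. Origin at the centre of its underside on the rail's floor, axes as the rail. 50 to 120 g. The four start touching in a row, 50 to 110 mm short of the reader
- carrier4: The rearmost tube carrier (farthest from the reader), the one to push on: loose white block, 36 mm along the rail (x), 40 mm wide (y), 34 mm high, plus a blue tube cap 14 mm across, 9 mm high. Origin at the centre of its underside on the rail's floor, axes as the rail. 50 to 120 g. The four start touching in a row, 50 to 110 mm short of the reader
- start_top (a point): Centre of the top face of the round grey start button, 32 mm across, on the reader's top on the rail's centre line, 45 mm beyond the stop face; it is pressed straight down, and moves with the button
- start (a joint): Travel of the start button: 0 up, 0.006 m fully down; it springs back. About 4 N presses it fully
- dropper_bottle: Bystander: small bottle, 34 mm across, 70 mm high, loose, about 115 mm from the rail's centre line on the side away from the robot. Origin under its centre
- tub: Bystander: yellow tub with red lid, 92 mm across, 92 mm high, loose, about 200 mm from the rail's centre line on the side away from the robot. Origin under its centre
- jar: Bystander: small jar with a black lid, 44 mm across, 50 mm high, loose, about 105 mm from the rail's centre line on the robot's side. Origin under its centre

How it is judged:
By the outcome, as a careful person would: the job done as asked, in the order asked, and still so for the second after the job is handed in, with the robot touching nothing.
It also fails if it takes over 42 s, if anything falls off the work surface, if the arm or the gripper's body presses on something with over 40 N, if the wrist force passes 120 N, or if a joint passes its speed limit or range.

## Robot

A 7-joint arm with a two-finger parallel gripper is mounted at the origin on the work surface. World frame = base frame: x ahead of the robot, y to its left, z up, the work surface at z = 0. Lengths are in m, angles in rad, forces in N, time in s.
With the tool pointing down it reaches from about 0.425 to 0.875 m from the base axis. Payload 9.9 kg.
Tool frame: the origin (TCP) lies on the centre line of the jaws, within the pads' length; the fingertips stand 19 mm ahead of it and the grasp point (between the pads) is the TCP (env.tips_ahead is the distance from the TCP to the fingertips, in m); z points along the fingers, y is the direction in which the jaws open and shut (so a half turn about z gives the same grasp; the last joint's range is limited). The gripper opens to 85 mm and grips with 20 to 120 N. Pads are 22 mm wide; open, the fingers measure 114 mm over their backs; the gripper's body (76 mm by 85 mm) begins 54 mm behind the grasp point. The pads swing forward as they close: fully open they stand 13 mm farther back than shut.
Start: joints at [1.208, 0.576, 0.025, 1.437, -0.015, 1.129, -0.057], TCP at [0.186, -0.649, 0.211] pointing down, gripper open.
Joint ranges: [-2.76, 2.76], [-0.34, 2.15], [-1.52, 1.57], [0.19, 2.46], [-1.09, 4.23], [0.17, 1.99], [-2.82, 2.82]. Speed limits (rad/s): [2.22, 2.22, 3.01, 3.01, 3.14, 3.14, 3.14].

## Interface

Orientations are given as a unit quaternion [x, y, z, w].
In Python, from plant import env gives the robot as it stands.
- The arm moves only by the tool play_rows, never from a script. Its argument "steps" is one flat list of numbers, 7 for each row, row after row: the shift along the tool's x, y, z in m, then the turn, a rotation vector about the tool's x, y, z in degrees, then the finger opening in m, from 0 to 0.0854. A call has exactly 8 rows; each row shifts and turns the commanded pose from where the row before left it, along the tool's axes as they then stand; what a row does not reach is not made up. A row lasts 1/10 s, in which the tool goes at most 50 mm and 8.59 degrees, less where a joint would pass 70% of its speed; a pose out of reach is approached as far as the arm can. A call is refused whole if a number of a shift passes 0.05 or a number of a turn 8.59, either way. A call with a gripper value outside its range is refused whole. The fingers move at their own pace and stop on an object; the grip force is fixed at half the most. Time passes only in rows, so rows that do not move let the fingers close, or fill a call up. It gives the time, the measured TCP pose, the force and the opening at its end, in the units of the state.
- env.read_state(): the state, without advancing time (a new reading comes with each control period).
- env.grab_frame(name): name is "scene" or "top"; returns the picture (400x640x3 uint8, red, green, blue); there is no depth.
- env.get_calibration(name): a dict with "fovy" (degrees; the focal length in pixels is half the picture's height over the tangent of half this angle, whatever the lens; pixels are square), "cx", "cy" (the principal point, pixels), "extrinsics" (4x4, takes a point from world to camera coordinates). Camera axes: x right, y up, looking along -z (the intrinsics and any distortion apply to the point x, -y, -z); pixel columns grow to the right and rows downward; lengths in m; the calibration is good to about 2 mm. A picture is of the moment at which its call begins. get_calibration takes no time and is no camera call.
- env.job_done(): hands the job in, once; it reports no verdict.
The state is a dict: "clock": time; "joint_positions": joint angles; "qd": joint speeds; "tau": joint torques, N m; "tcp_pos": TCP position; "tool_rot": TCP orientation; "force": force on the tool from outside, world axes, zero at the start; "ft_torque": the same for the moment, N m; "gripper_width": opening from 0.0 (shut) to 1.0 (fully open).
Only numpy, scipy, OpenCV 4.12 (cv2) and the standard library are available. Lean on these libraries where they do the work, as an engineer would, in place of code of your own. Each camera call takes 0.05 s, during which the arm holds its last target. There are 200 camera calls.

## Working session

There is one attempt and no reset: what is moved stays moved. The work goes in short steps, Python scripts to look and compute and a tool call to move; the robot and the scene stay as the last step left them, time stands still between calls to the robot, and variables do not carry over. Pictures are saved under pics/ and viewed, about 8 in all and at most 12, crops included, and the job is handed in when it is done.

Besides the shell and the picture viewer there is one more tool, called after "Call:" by a JSON object that holds its "name" and its "arguments". play_rows: Moves the arm, as the interface text tells. Its arguments: {"type":"object","properties":{"steps":{"type":"array","items":{"type":"number"}}},"required":["steps"]}

```bash
ls; mkdir -p pics; python3 - <<'E'
from plant import env
import cv2
for n in("scene","top"):
    f=env.grab_frame(n); cv2.imwrite(f"pics/{n}0.png",f[...,::-1]); print(n,env.get_calibration(n))
print(env.read_state(),env.tips_ahead)
E
```

```text
pics
scene {'fovy': 50.749347903375195, 'cx': 318.64670896416794, 'cy': 196.2170581655961, 'extrinsics': array([[ 0.66854072,  0.74347558,  0.01724471, -0.41670096],
       [-0.40889026,  0.34811163,  0.8435799 ,  0.16624998],
       [ 0.62117797, -0.57101871,  0.53672671, -1.26275607],
       [ 0.        ,  0.        ,  0.        ,  1.        ]])}
top {'fovy': 53.98947344419871, 'cx': 318.853513298209, 'cy': 198.63618940737504, 'extrinsics': array([[-0.02372602, -0.99956266, -0.01765141,  0.04948625],
       [ 0.98077225, -0.02669389,  0.19332158, -0.64340175],
       [-0.19370822, -0.01272527,  0.98097665, -0.62376837],
       [ 0.        ,  0.        ,  0.        ,  1.        ]])}
{'clock': 0.1, 'joint_positions': array([ 1.20815214,  0.5764226 ,  0.02485616,  1.43782949, -0.01496551,
        1.12899005, -0.05650958]), 'qd': array([ 0.00123728, -0.00195056,  0.00020808, -0.00226892, -0.00056535,
       -0.00052006,  0.00053353]), 'tau': array([ 6.07257753e-03, -7.67308617e+01,  2.25787550e+00, -2.86611879e+01,
        1.58853846e-02,  8.66454706e-03,  7.75971944e-05]), 'tcp_pos': array([ 0.18565977, -0.64851363,  0.21004428]), 'tool_rot': array([ 9.90294107e-01,  1.38985771e-01, -1.55962339e-04, -7.15707153e-04]), 'force': array([ 0.03760569,  0.61525265, -0.28631173]), 'ft_torque': array([0.03573853, 0.02683687, 0.01081443]), 'gripper_width': 0.9986853151971488} 0.019
```

View pics/top0.png

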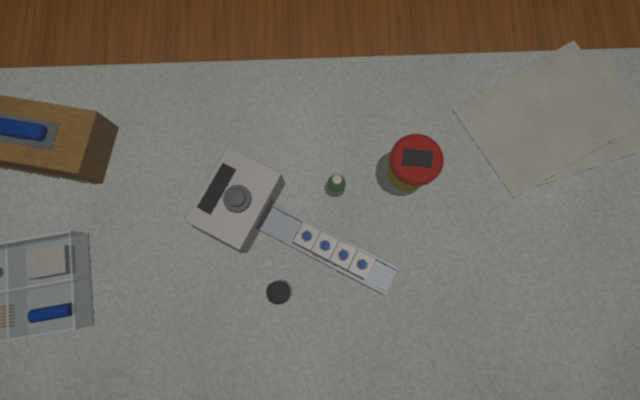

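View pics/scene0.png

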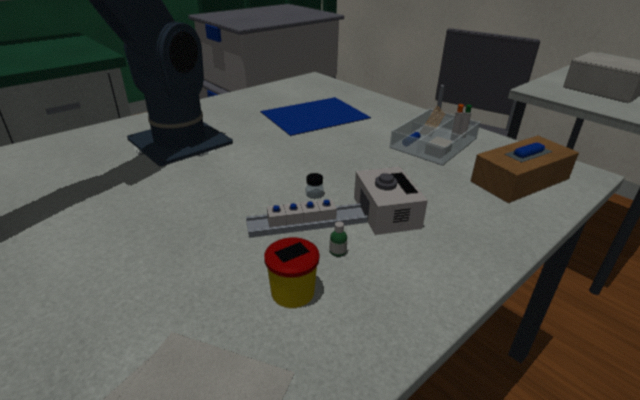

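The top view shows the reader, with its button at about (237,198), the rail running down-right to (390,282), and the caps at (307,236), (325,245), (344,255) and (362,264). Next I'll enlarge this area.

```bash
cat > h.py <<'E'
import numpy as np
from plant import env
def ray(n,u,v,z):
    c=env.get_calibration(n);E=c["extrinsics"];f=200/np.tan(np.radians(c["fovy"]/2))
    d=E[:3,:3].T@np.array([(u-c["cx"])/f,-(v-c["cy"])/f,-1]);o=-E[:3,:3].T@E[:3,3]
    return o+d*(z-o[2])/d[2]
def proj(n,p):
    c=env.get_calibration(n);E=c["extrinsics"];f=200/np.tan(np.radians(c["fovy"]/2))
    q=E[:3,:3]@p+E[:3,3];return c["cx"]+f*q[0]/-q[2],c["cy"]-f*q[1]/-q[2]
E
python3 - <<'E'
from h import *
import cv2
a=cv2.imread("pics/top0.png")
cv2.imwrite("pics/c1.png",cv2.resize(a[140:300,180:400],None,fx=3.6,fy=3.6,interpolation=cv2.INTER_CUBIC))
for n in("top","scene"):
    a=cv2.imread(f"pics/{n}0.png").astype(int)
    m=((a[...,0]-a[...,2]>35)).astype(np.uint8)
    k,_,st,ce=cv2.connectedComponentsWithStats(m)
    for s,c in zip(st[1:],ce[1:]):
        if 8<s[4]<200: print(n,c.round(1),s[4],ray(n,*c,.049).round(4))
for c in [(237,197)]: print(ray("top",*c,.085))
E
```

```text
top [306.1 235.1] 43 [0.5826 0.0572 0.049 ]
top [324.6 244.7] 47 [0.5651 0.0252 0.049 ]
top [343.1 254.2] 44 [ 0.5478 -0.0065  0.049 ]
top [362. 264.] 45 [ 0.5302 -0.0385  0.049 ]
scene [212.5  32.2] 164 [-1.0775  0.7399  0.049 ]
scene [210.8  92.8] 28 [-0.1926  0.2225  0.049 ]
scene [415.  134.6] 46 [0.4918 0.4893 0.049 ]
scene [309.5 203.4] 23 [0.5658 0.0243 0.049 ]
scene [326.  201.7] 22 [0.584  0.0556 0.049 ]
scene [292.9 205.4] 23 [ 0.5488 -0.0074  0.049 ]
scene [275.7 207.4] 24 [ 0.5314 -0.0396  0.049 ]
[0.64677892 0.1719543  0.085     ]
```

View pics/c1.png

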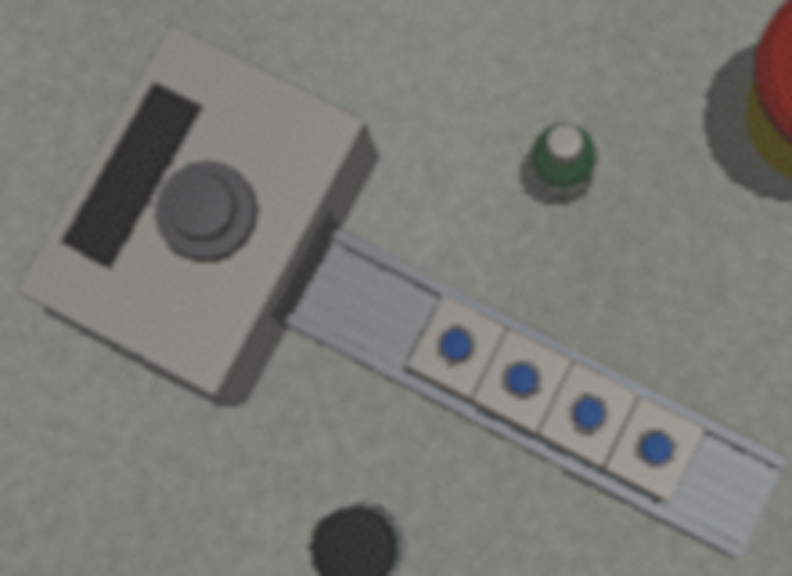

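```bash
python3 - <<'E'
from h import *
import cv2
a=cv2.imread("pics/scene0.png")
cv2.imwrite("pics/c2.png",cv2.resize(a[150:250,240:440],None,fx=4,fy=4,interpolation=cv2.INTER_CUBIC))
c4=np.array([.5308,-.0390]);u=np.array([.0525,.0954]);u/=np.linalg.norm(u);n=np.array([-u[1],u[0]])
print(u)
def s(p):d=p[:2]-c4;return (d@u).round(4),(d@n).round(4)
k=lambda x,y:(180+x/3.6,140+y/3.6)
for nm,p,z in [("faceL",(363,125),.075),("faceR",(216,396),.075),("far",(172,30),.075),("far2",(20,290),.075),("base",(206,211),.08),("btn",(200,207),.09),("railend",(780,460),.016),("railend2",(735,557),.016),("tcp",0,0)]:
    P=ray("top",*k(*p),z) if p else env.read_state()["tcp_pos"]
    print(nm,P.round(4),s(P))
print("btn in scene", [proj("scene",ray("top",*k(200,207),z)) for z in(.08,.085,.09,.095)])
E
```

```text
[0.48213025 0.87609955]
faceL [0.6864 0.0982 0.075 ] (np.float64(0.1952), np.float64(-0.0702))
faceR [0.5577 0.1676 0.075 ] (np.float64(0.194), np.float64(0.076))
far [0.7373 0.1921 0.075 ] (np.float64(0.302), np.float64(-0.0695))
far2 [0.6101 0.2619 0.075 ] (np.float64(0.3018), np.float64(0.0756))
base [0.645  0.1727 0.08  ] (np.float64(0.2405), np.float64(0.002))
btn [0.6449 0.1733 0.09  ] (np.float64(0.241), np.float64(0.0023))
railend [ 0.5229 -0.1036  0.016 ] (np.float64(-0.0604), np.float64(-0.0242))
railend2 [ 0.4762 -0.0785  0.016 ] (np.float64(-0.0609), np.float64(0.0288))
tcp [ 0.1857 -0.6485  0.21  ] (np.float64(-0.7004), np.float64(0.0085))
btn in scene [(np.float64(386.50480520328546), np.float64(182.3043232751337)), (np.float64(386.03285144422125), np.float64(180.3105385757723)), (np.float64(385.5581060415095), np.float64(178.3049604829185)), (np.float64(385.0805441524888), np.float64(176.28748404790568))]
```

View pics/c2.png

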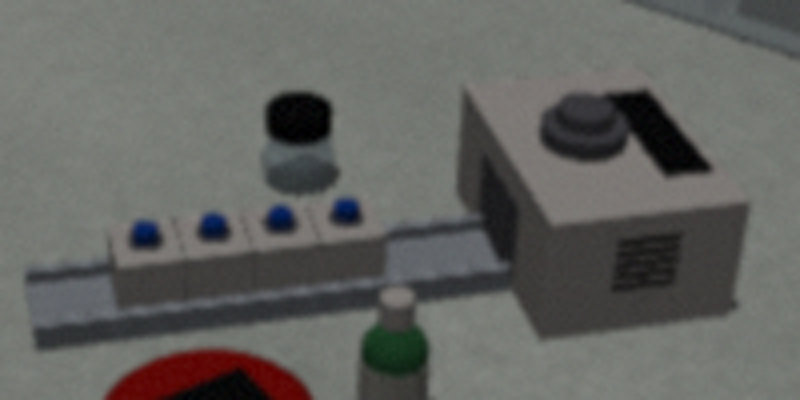

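Call:
{"name": "play_rows", "arguments": {"steps": [0,0,0,0,0,-7.5,0,0,0,0,0,0,-7.5,0,0,0,0,0,0,-7.5,0,0,0,0,0,0,-7.5,0,0,0,0,0,0,-7.5,0,0,0,0,0,0,-7.5,0,0,0,0,0,0,0,0,0,0,0,0,0,0,0]}}

```text
clock: 0.9
tcp_pos: [0.1856, -0.6488, 0.2104]
tool_rot: [0.863, 0.506, 0.0, -0.0]
force: [-0.8, 0.4, -0.6]
gripper_width: 0.002
```

Button top comes out at z ≈ 0.093, the stop at s ≈ 0.195 along the rail from carrier 4's centre, and the gap to close at ≈ 68 mm. I'll approach along the rail axis.

Call:
{"name": "play_rows", "arguments": {"steps": [0.03,0.004,0,0,0,-0.4,0,0.045,0.004,0,0,0,0,0,0.045,0,0,0,0,0,0,0.045,0,0,0,0,0,0,0.045,0,0,0,0,0,0,0.045,0,0,0,0,0,0,0.045,0,0,0,0,0,0,0.045,0,0,0,0,0,0]}}

```text
clock: 1.7
tcp_pos: [0.3589, -0.3484, 0.211]
tool_rot: [0.861, 0.509, 0.0, 0.0]
force: [1.3, -0.2, -0.4]
gripper_width: -0.003
```

Call:
{"name": "play_rows", "arguments": {"steps": [0.045,0,0,0,0,0,0,0.045,0,0.01,0,0,0,0,0.045,0,0.03,0,0,0,0,0.045,0,0.03,0,0,0,0,0.045,0,0.03,0,0,0,0,0.04,0,0.02,0,0,0,0,0.02,0,0.01,0,0,0,0,0,0,0,0,0,0,0]}}

```text
clock: 2.5
tcp_pos: [0.4908, -0.1051, 0.0863]
tool_rot: [0.859, 0.511, -0.0, -0.001]
force: [0.6, 0.0, 0.3]
gripper_width: -0.005
```

```bash
cat >> h.py <<'E'
c4=np.array([.5308,-.0390]);u=np.array([.48213,.8761]);n=np.array([-u[1],u[0]])
def s(p):d=p[:2]-c4;return (d@u).round(4),(d@n).round(4)
E
python3 - <<'E'
from h import *
import cv2
S=env.read_state();print(s(S["tcp_pos"]),S["tcp_pos"],S["tool_rot"],S["force"])
f=env.grab_frame("scene")[...,::-1];g=env.grab_frame("top")[...,::-1]
cv2.imwrite("pics/d1.png",cv2.resize(np.hstack([f[110:260,200:440],g[150:300,180:420]]),None,fx=1.66,fy=1.66,interpolation=cv2.INTER_CUBIC))
E
```

```text
(np.float64(-0.0772), np.float64(0.0032)) [ 0.49077706 -0.10505893  0.08625526] [ 8.59453280e-01  5.11213069e-01 -4.53921265e-05 -1.12075782e-03] [0.59650007 0.02048026 0.34062972]
```

View pics/d1.png

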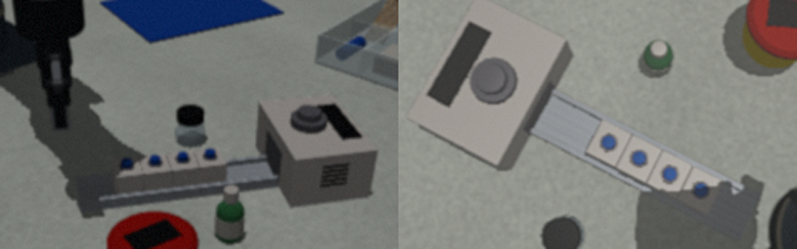

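The closed fingers hang behind carrier 4 on the rail line, and nothing has been disturbed. I'll go down to pushing height and then creep forward.

Call:
{"name": "play_rows", "arguments": {"steps": [0.008,0.002,0.015,0,0,0.3,0,0.008,0,0.015,0,0,0,0,0.004,0,0.01,0,0,0,0,0,0,0.007,0,0,0,0,0,0,0,0,0,0,0,0.006,0,0,0,0,0,0,0.006,0,0,0,0,0,0,0,0,0,0,0,0,0]}}

```text
clock: 3.4
tcp_pos: [0.5081, -0.0807, 0.0412]
tool_rot: [0.861, 0.509, 0.001, 0.0]
force: [-0.3, 0.4, 0.8]
gripper_width: 0.003
```

```bash
python3 - <<'E'
from h import *
S=env.read_state();print(s(S["tcp_pos"]),S["tcp_pos"],S["tool_rot"],S["force"])
E
```

```text
(np.float64(-0.0475), np.float64(-0.0002)) [ 0.50809818 -0.08071414  0.04116881] [8.61016235e-01 5.08576814e-01 7.93622963e-04 1.92957398e-04] [-0.27971806  0.42128738  0.7569511 ]
```

Call:
{"name": "play_rows", "arguments": {"steps": [0.004,0,0,0,0,0,0,0.004,0,0,0,0,0,0,0.003,0,0,0,0,0,0,0.002,0,0,0,0,0,0,0.002,0,0,0,0,0,0,0.002,0,0,0,0,0,0,0.002,0,0,0,0,0,0,0.002,0,0,0,0,0,0]}}

```text
clock: 4.2
tcp_pos: [0.5173, -0.0633, 0.0406]
tool_rot: [0.861, 0.508, -0.0, -0.0]
force: [-0.7, -0.1, 0.1]
gripper_width: -0.001
```

Call:
{"name": "play_rows", "arguments": {"steps": [0.002,0,0,0,0,0,0,0.003,0,0,0,0,0,0,0.003,0,0,0,0,0,0,0.003,0,0,0,0,0,0,0.003,0,0,0,0,0,0,0.003,0,0,0,0,0,0,0.003,0,0,0,0,0,0,0.003,0,0,0,0,0,0]}}

```text
clock: 5.0
tcp_pos: [0.5285, -0.043, 0.0406]
tool_rot: [0.861, 0.508, 0.0, -0.0]
force: [0.3, -0.8, -0.1]
gripper_width: 0.003
```

```bash
python3 - <<'E'
from h import *
import cv2
S=env.read_state();print(s(S["tcp_pos"]),S["tcp_pos"],S["tool_rot"],S["force"])
f=env.grab_frame("scene")[...,::-1]
cv2.imwrite("pics/d2.png",cv2.resize(f[130:260,220:440],None,fx=3.5,fy=3.5,interpolation=cv2.INTER_CUBIC))
E
```

```text
(np.float64(-0.0046), np.float64(0.0001)) [ 0.52850944 -0.04301031  0.04058874] [ 8.61281306e-01  5.08128440e-01  1.02785893e-05 -1.49884910e-05] [ 0.33829705 -0.76319045 -0.14190652]
```

View pics/d2.png

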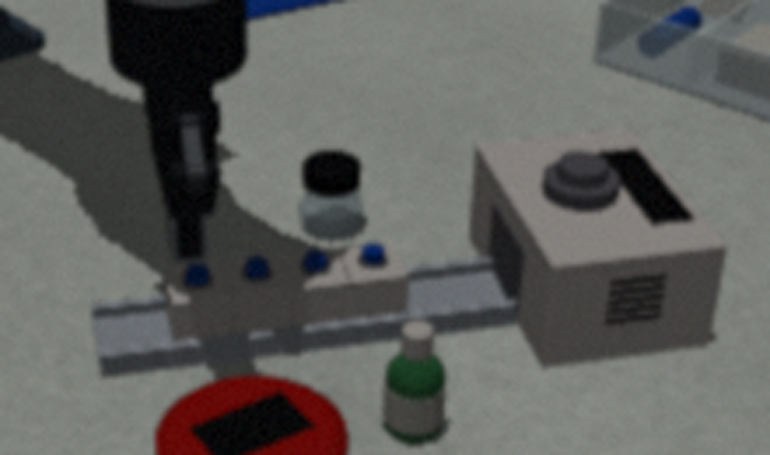

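```bash
python3 - <<'E'
from h import *
import cv2
S=env.read_state();p=S["tcp_pos"]
for dz in(0.03,0,-.019): 
  for nm in("scene","top"):print(dz,nm,np.round(proj(nm,p+[0,0,dz]),1))
P=proj("scene",p);print("crop",(P[0]-220)*3.5,(P[1]-130)*3.5)
for n_ in("top","scene"):
    b=env.grab_frame(n_)
    if n_=="top": cv2.imwrite("pics/d3.png",cv2.resize(b[150:330,200:440,::-1],None,fx=3.3,fy=3.3,interpolation=cv2.INTER_CUBIC))
    a=b.astype(int)
    m=((a[...,2]-a[...,0]>25)).astype(np.uint8)
    k,_,st,ce=cv2.connectedComponentsWithStats(m)
    for q,c in zip(st[1:],ce[1:]):
        if 8<q[4]<200: R=ray(n_,*c,.049);print(n_,c.round(1),q[4],R.round(4),s(R))
E
```

```text
0.03 scene [273.4 198.7]
0.03 top [365.6 264.4]
0 scene [274.  210.7]
0 top [363.9 264.9]
-0.019 scene [274.4 218. ]
-0.019 top [362.9 265.2]
crop 189.0334470974693 282.3877899778678
top [306.3 235.4] 53 [0.5822 0.0568 0.049 ] (np.float64(0.1087), np.float64(0.0012))
top [324.6 244.8] 43 [0.5649 0.0252 0.049 ] (np.float64(0.0727), np.float64(0.0011))
top [340.8 255.1] 11 [ 0.5464 -0.0025  0.049 ] (np.float64(0.0395), np.float64(0.004))
scene [212.7  32.3] 198 [-1.0748  0.7395  0.049 ] (np.float64(-0.0921), np.float64(1.782))
scene [210.7  92.9] 37 [-0.192   0.2215  0.049 ] (np.float64(-0.1202), np.float64(0.7588))
scene [413.5 135.7] 76 [0.4938 0.4795 0.049 ] (np.float64(0.4364), np.float64(0.2825))
scene [326.1 201.7] 30 [0.5841 0.0557 0.049 ] (np.float64(0.1087), np.float64(-0.001))
scene [309.6 204. ] 25 [0.5678 0.0229 0.049 ] (np.float64(0.0721), np.float64(-0.0026))
scene [293. 206.] 25 [ 0.5508 -0.0087  0.049 ] (np.float64(0.0362), np.float64(-0.0029))
scene [276. 208.] 25 [ 0.5336 -0.0404  0.049 ] (np.float64(0.0001), np.float64(-0.0031))
```

View pics/d3.png

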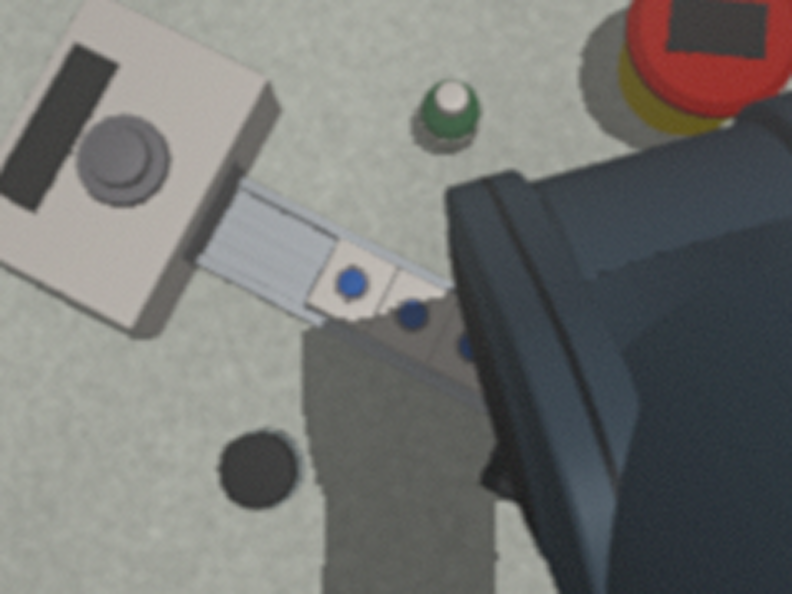

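```bash
python3 - <<'E'
from h import *
import cv2
p1=np.array([.49078,-.10506,.08626])
for dz in(.03,0,-.019): print("d1",dz,np.round(proj("scene",p1+[0,0,dz]),1),np.round(proj("top",p1+[0,0,dz]),1))
for z in(.02,.04,.06): 
  R=ray("scene",274,204,z);T=ray("top",350,295,z); print(z,R.round(3),s(R),T.round(3),s(T))
f=env.grab_frame("scene")[...,::-1]
cv2.imwrite("pics/d4.png",cv2.resize(f[100:240,220:330],None,fx=4.2,fy=4.2,interpolation=cv2.INTER_CUBIC)*1)
a=cv2.imread("pics/d4.png");cv2.imwrite("pics/d4.png",np.clip(255*(a/255.)**.5,0,255).astype(np.uint8))
S=env.read_state();print(S["force"],S["ft_torque"],S["joint_positions"])
E
```

```text
d1 0.03 [235.5 182.6] [410.5 287.6]
d1 0 [236.8 195.3] [406.5 287.1]
d1 -0.019 [237.6 203.2] [404.2 286.8]
0.02 [ 0.483 -0.009  0.02 ] (np.float64(0.0031), np.float64(0.0564)) [ 0.477 -0.017  0.02 ] (np.float64(-0.0069), np.float64(0.0572))
0.04 [ 0.508 -0.027  0.04 ] (np.float64(-0.0003), np.float64(0.0263)) [ 0.478 -0.016  0.04 ] (np.float64(-0.0054), np.float64(0.057))
0.06 [ 0.532 -0.044  0.06 ] (np.float64(-0.0038), np.float64(-0.0038)) [ 0.479 -0.015  0.06 ] (np.float64(-0.0039), np.float64(0.0567))
[-0.29274409 -0.87893397 -0.01132705] [ 0.04067084 -0.00756668 -0.02893142] [ 0.15073201  0.58985906 -0.23448567  2.00308076  0.24014512  0.574702
 -0.75274083]
```

View pics/d4.png

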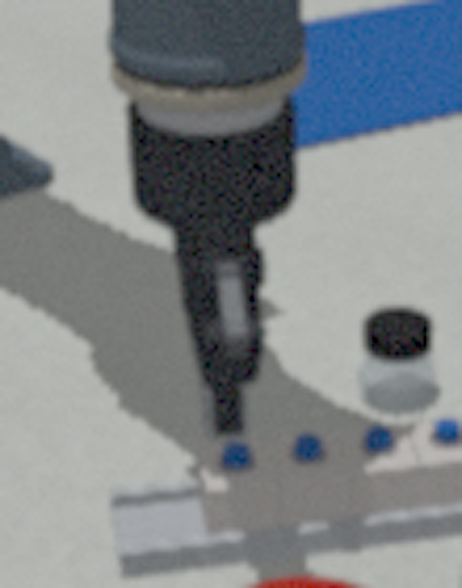

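Carrier 4's cap hasn't moved. The TCP should be 24 mm inside that carrier, yet there is no force, so the fingertips aren't where I assumed. They look either about 37 mm too high or off to one side. I'll back off behind the open end of the rail and check.

Call:
{"name": "play_rows", "arguments": {"steps": [-0.005,0,0,0,0,0,0,-0.01,0,0,0,0,0,0,-0.02,0,0,0,0,0,0,-0.02,0,0,0,0,0,0,-0.02,0,0,0,0,0,0,-0.02,0,0,0,0,0,0,-0.005,0,0,0,0,0,0,0,0,0,0,0,0,0]}}

```text
clock: 6.0
tcp_pos: [0.4794, -0.132, 0.0407]
tool_rot: [0.862, 0.507, -0.0, 0.0]
force: [0.4, -0.2, 0.1]
gripper_width: -0.003
```

```bash
python3 - <<'E'
from h import *
import cv2
S=env.read_state();p=S["tcp_pos"];print(p,s(p),S["force"])
f=env.grab_frame("scene")[...,::-1].copy();g=env.grab_frame("top")[...,::-1].copy()
out=[]
for nm,im in(("scene",f),("top",g)):
    im=np.clip(255*(im/255.)**.5,0,255).astype(np.uint8)
    c=[proj(nm,p+[0,0,d]) for d in(0,-.019)];print(nm,np.round(c,1))
    x0,y0=int(c[0][0])-60,int(c[0][1])-75;print(x0,y0)
    q=cv2.resize(im[y0:y0+130,x0:x0+120],None,fx=3.3,fy=3.3,interpolation=cv2.INTER_CUBIC)
    for a in c: cv2.drawMarker(q,(int((a[0]-x0+.5)*3.3),int((a[1]-y0+.5)*3.3)),(0,0,255),0,10,1)
    out.append(q)
cv2.imwrite("pics/d5.png",np.hstack(out))
E
```

```text
[ 0.47940258 -0.13195101  0.04065967] (np.float64(-0.1062), np.float64(0.0002)) [ 0.43517114 -0.22594886  0.05330153]
scene [[224.6 216.3]
 [225.5 223.8]]
164 141
top [[417.3 292.8]
 [414.9 292.3]]
357 217
```

View pics/d5.png

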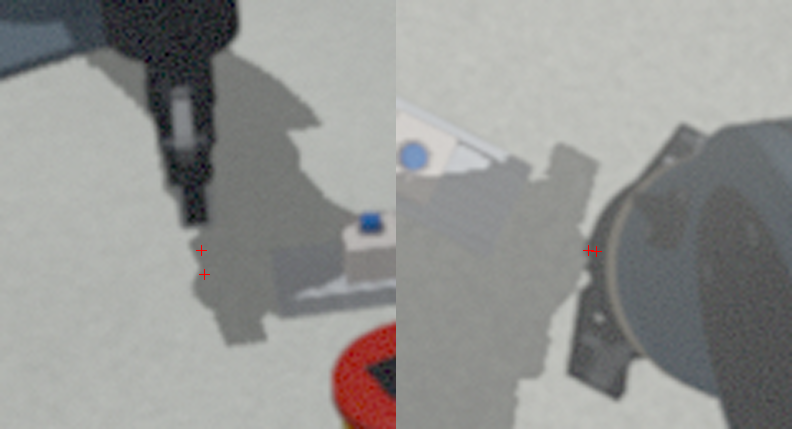

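The gripper sits correctly over the rail line. The fingertip shows at (195,228) in the crop, about 14 px above the predicted tip at (204,273), which is roughly 34 mm too high. I'll confirm by gently probing down to the desk here, behind the rail.

Call:
{"name": "play_rows", "arguments": {"steps": [0,0,0.003,0,0,0,0,0,0,0.003,0,0,0,0,0,0,0.003,0,0,0,0,0,0,0.003,0,0,0,0,0,0,0.003,0,0,0,0,0,0,0.002,0,0,0,0,0,0,0.001,0,0,0,0,0,0,0,0,0,0,0]}}

```text
clock: 6.9
tcp_pos: [0.48, -0.1308, 0.0225]
tool_rot: [0.861, 0.508, -0.0, -0.0]
force: [-0.1, 0.4, -0.7]
gripper_width: -0.004
```

Call:
{"name": "play_rows", "arguments": {"steps": [0,0,0.001,0,0,0,0,0,0,0.001,0,0,0,0,0,0,0.001,0,0,0,0,0,0,0.001,0,0,0,0,0,0,0.001,0,0,0,0,0,0,0.001,0,0,0,0,0,0,0,0,0,0,0,0,0,0,0,0,0,0]}}

```text
clock: 7.7
tcp_pos: [0.48, -0.1308, 0.0166]
tool_rot: [0.861, 0.508, -0.0, -0.0]
force: [0.3, 0.3, -0.9]
gripper_width: -0.002
```

The nominal tip would now be 2 mm below the desk with no force, so the tips do stand about 35 mm higher than stated. I'll work with tip z ≈ TCP z + 0.016, go down another 12 mm and then forward.

Call:
{"name": "play_rows", "arguments": {"steps": [0,0,0.002,0,0,0,0,0,0,0.002,0,0,0,0,0,0,0.002,0,0,0,0,0,0,0.002,0,0,0,0,0,0,0.002,0,0,0,0,0,0,0.002,0,0,0,0,0,0,0,0,0,0,0,0,0,0,0,0,0,0]}}

```text
clock: 8.5
tcp_pos: [0.48, -0.1308, 0.0046]
tool_rot: [0.861, 0.508, -0.0, -0.0]
force: [-0.1, -0.2, -0.1]
gripper_width: 0.0
```

```bash
python3 - <<'E'
from h import *
import cv2
S=env.read_state();p=S["tcp_pos"];print(p,s(p),S["force"])
f=env.grab_frame("scene")[...,::-1]
f=np.clip(255*(f/255.)**.5,0,255).astype(np.uint8)[160:250,190:300]
q=cv2.resize(f,None,fx=6,fy=6,interpolation=cv2.INTER_CUBIC)
for z in(0,.02):
    a=proj("scene",np.array([p[0],p[1],z]));cv2.drawMarker(q,(int((a[0]-189.5)*6),int((a[1]-159.5)*6)),(0,0,255),0,12,1)
cv2.imwrite("pics/d6.png",q)
E
```

```text
[ 0.48001781 -0.13077427  0.00455612] (np.float64(-0.1049), np.float64(0.0002)) [-0.10573637 -0.19821314 -0.08638776]
```

View pics/d6.png

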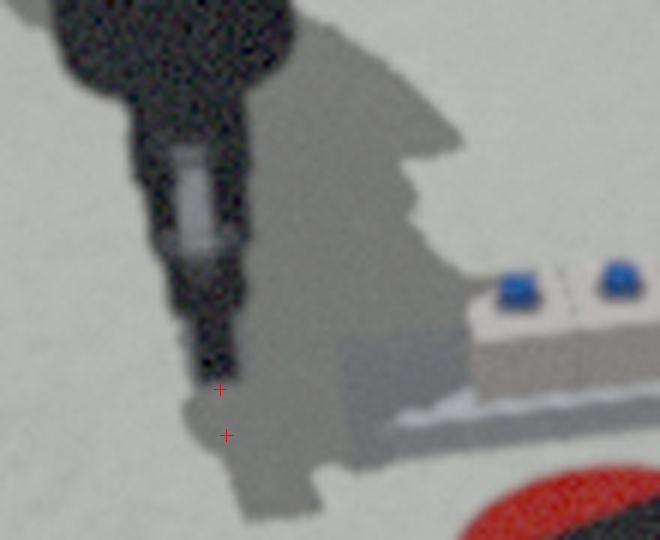

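The tip now shows at y≈383, just above the z = 0.02 marker at 389, so tip z ≈ 0.022 and on axis. Moving forward at this height.

Call:
{"name": "play_rows", "arguments": {"steps": [0.01,0,0.002,0,0,0,0,0.012,0,0,0,0,0,0,0.012,0,0,0,0,0,0,0.012,0,0,0,0,0,0,0.008,0,0,0,0,0,0,0.005,0,0,0,0,0,0,0.003,0,0,0,0,0,0,0.003,0,0,0,0,0,0]}}

```text
clock: 9.35
tcp_pos: [0.5114, -0.074, 0.0026]
tool_rot: [0.861, 0.508, -0.0, 0.0]
force: [-0.4, 0.8, 0.4]
gripper_width: 0.002
```

Call:
{"name": "play_rows", "arguments": {"steps": [0.002,0,0,0,0,0,0,0.002,0,0,0,0,0,0,0.002,0,0,0,0,0,0,0.002,0,0,0,0,0,0,0.002,0,0,0,0,0,0,0.002,0,0,0,0,0,0,0.002,0,0,0,0,0,0,0.002,0,0,0,0,0,0]}}

```text
clock: 10.15
tcp_pos: [0.519, -0.0602, 0.0026]
tool_rot: [0.861, 0.508, -0.0, 0.0]
force: [-0.5, -0.8, 1.1]
gripper_width: 0.0
```

```bash
cat > k.py <<'E'
from h import *
import cv2
S=env.read_state();p=S["tcp_pos"];print(p,s(p),S["force"],S["clock"])
for n_ in("scene","top"):
    a=env.grab_frame(n_).astype(int)
    m=((a[...,2]-a[...,0]>25)).astype(np.uint8)
    k,_,st,ce=cv2.connectedComponentsWithStats(m)
    for q,c in zip(st[1:],ce[1:]):
        R=ray(n_,*c,.049)
        if 8<q[4]<200 and abs(s(R)[1])<.03: print(n_,q[4],s(R))
E
python3 k.py
```

```text
[ 0.5189606  -0.06020621  0.00259605] (np.float64(-0.0243), np.float64(0.0001)) [-0.50431112 -0.75536183  1.08350286] 10.15
scene 31 (np.float64(0.112), np.float64(-0.0006))
scene 31 (np.float64(0.0763), np.float64(-0.0012))
scene 24 (np.float64(0.0043), np.float64(-0.0029))
scene 24 (np.float64(0.0402), np.float64(-0.0032))
top 51 (np.float64(0.1135), np.float64(0.001))
top 54 (np.float64(0.0774), np.float64(0.0008))
top 40 (np.float64(0.0416), np.float64(0.001))
```

Contact: all four have moved about 4.5 mm together, with low force. Continuing at about 30 mm/s.

Call:
{"name": "play_rows", "arguments": {"steps": [0.002,0,0,0,0,0,0,0.003,0,0,0,0,0,0,0.003,0,0,0,0,0,0,0.003,0,0,0,0,0,0,0.003,0,0,0,0,0,0,0.003,0,0,0,0,0,0,0.003,0,0,0,0,0,0,0.003,0,0,0,0,0,0]}}

```text
clock: 11.05
tcp_pos: [0.5304, -0.0395, 0.0026]
tool_rot: [0.861, 0.508, -0.0, -0.0]
force: [-1.1, -1.6, 1.9]
gripper_width: 0.0
```

Call:
{"name": "play_rows", "arguments": {"steps": [0.003,0,0,0,0,0,0,0.003,0,0,0,0,0,0,0.003,0,0,0,0,0,0,0.003,0,0,0,0,0,0,0.003,0,0,0,0,0,0,0.003,0,0,0,0,0,0,0.003,0,0,0,0,0,0,0.002,0,0,0,0,0,0]}}

```text
clock: 11.85
tcp_pos: [0.5416, -0.0193, 0.0026]
tool_rot: [0.861, 0.508, 0.0, -0.0]
force: [-0.7, -1.1, 1.0]
gripper_width: -0.002
```

Call:
{"name": "play_rows", "arguments": {"steps": [0.002,0,0,0,0,0,0,0.002,0,0,0,0,0,0,0.001,0,0,0,0,0,0,0.001,0,0,0,0,0,0,0.001,0,0,0,0,0,0,0.001,0,0,0,0,0,0,0.001,0,0,0,0,0,0,0.001,0,0,0,0,0,0]}}

```text
clock: 12.65
tcp_pos: [0.5463, -0.0108, 0.0026]
tool_rot: [0.861, 0.508, 0.0, -0.0]
force: [-1.5, -1.0, -0.2]
gripper_width: 0.001
```

```bash
python3 k.py
```

```text
[ 0.54631837 -0.01083749  0.00261626] (np.float64(0.0322), np.float64(-0.0)) [-1.47363029 -1.04394268 -0.2211846 ] 12.65
scene 29 (np.float64(0.1694), np.float64(-0.0015))
scene 32 (np.float64(0.1328), np.float64(-0.0014))
scene 23 (np.float64(0.0964), np.float64(-0.0035))
scene 26 (np.float64(0.0607), np.float64(-0.004))
top 53 (np.float64(0.1694), np.float64(0.0008))
top 52 (np.float64(0.1332), np.float64(0.0005))
```

Call:
{"name": "play_rows", "arguments": {"steps": [0.001,0,0,0,0,0,0,0.001,0,0,0,0,0,0,0.001,0,0,0,0,0,0,0.001,0,0,0,0,0,0,0.0007,0,0,0,0,0,0,0.0007,0,0,0,0,0,0,0.0007,0,0,0,0,0,0,0.0007,0,0,0,0,0,0]}}

```text
clock: 13.55
tcp_pos: [0.5496, -0.0049, 0.0026]
tool_rot: [0.861, 0.508, -0.0, -0.0]
force: [-0.6, -1.5, 0.4]
gripper_width: -0.001
```

Call:
{"name": "play_rows", "arguments": {"steps": [0.0005,0,0,0,0,0,0,0.0005,0,0,0,0,0,0,0.0005,0,0,0,0,0,0,0.0005,0,0,0,0,0,0,0.0004,0,0,0,0,0,0,0.0004,0,0,0,0,0,0,0,0,0,0,0,0,0,0,0,0,0,0,0,0]}}

```text
clock: 14.35
tcp_pos: [0.5504, -0.0033, 0.0026]
tool_rot: [0.861, 0.508, -0.001, 0.0]
force: [-2.7, -4.6, 3.2]
gripper_width: 0.001
```

Call:
{"name": "play_rows", "arguments": {"steps": [0.0004,0,0,0,0,0,0,0.0004,0,0,0,0,0,0,0.0004,0,0,0,0,0,0,0.0004,0,0,0,0,0,0,0,0,0,0,0,0,0,0,0,0,0,0,0,0,0,0,0,0,0,0,0,0,0,0,0,0,0,0]}}

```text
clock: 15.15
tcp_pos: [0.5504, -0.0034, 0.0026]
tool_rot: [0.862, 0.507, -0.002, 0.0]
force: [-4.9, -8.6, 5.4]
gripper_width: -0.0
```

```bash
python3 k.py
```

```text
[ 0.55036554 -0.00336156  0.00258605] (np.float64(0.0407), np.float64(0.0)) [-4.85058434 -8.61724904  5.40691228] 15.15
scene 28 (np.float64(0.1775), np.float64(-0.0016))
scene 32 (np.float64(0.1415), np.float64(-0.0014))
scene 23 (np.float64(0.1055), np.float64(-0.003))
scene 24 (np.float64(0.0695), np.float64(-0.0036))
top 51 (np.float64(0.1775), np.float64(0.0007))
top 49 (np.float64(0.1422), np.float64(0.0012))
```

Front carrier home: carrier 1's cap is at s = 0.1775 against 0.177 expected, the spacing is 36 mm, and force climbs to 10 N without motion. I'll back off, go up and over the button.

Call:
{"name": "play_rows", "arguments": {"steps": [-0.003,0,0,0,0,0,0,-0.008,0,0,0,0,0,0,-0.01,0,0,0,0,0,0,0,0,-0.01,0,0,0,0,0,0,-0.03,0,0,0,0,0,0,-0.035,0,0,0,0,0,0,-0.035,0,0,0,0,0,0,-0.02,0,0,0,0]}}

```text
clock: 16.05
tcp_pos: [0.5426, -0.0192, 0.1361]
tool_rot: [0.861, 0.508, 0.002, 0.001]
force: [1.1, -0.1, -0.7]
gripper_width: -0.004
```

Call:
{"name": "play_rows", "arguments": {"steps": [0.03,0,0,0,0,0,0,0.04,0,0,0,0,0,0,0.04,0,0,0,0,0,0,0.04,0,0,0,0,0,0,0.04,0,0,0,0,0,0,0.025,0,0,0,0,0,0,0,0,0,0,0,0,0,0,0,0,0,0,0,0]}}

```text
clock: 16.85
tcp_pos: [0.6452, 0.1691, 0.1328]
tool_rot: [0.861, 0.509, -0.0, -0.0]
force: [-0.8, -0.8, 0.2]
gripper_width: 0.001
```

```bash
python3 k.py; python3 - <<'E'
from h import *
import cv2
f=env.grab_frame("scene")[...,::-1];f=np.clip(255*(f/255.)**.5,0,255).astype(np.uint8)
p=env.read_state()["tcp_pos"]
q=cv2.resize(f[90:250,260:440],None,fx=3.7,fy=3.7,interpolation=cv2.INTER_CUBIC)
for z in(p[2]+.018,.093):
    a=proj("scene",np.array([p[0],p[1],z]));cv2.drawMarker(q,(int((a[0]-259.5)*3.7),int((a[1]-89.5)*3.7)),(0,0,255),0,12,1)
cv2.imwrite("pics/d7.png",q)
E
```

```text
[0.64522459 0.16906381 0.13284875] (np.float64(0.2375), np.float64(0.0001)) [-0.8333886  -0.81229761  0.24951992] 16.85
scene 29 (np.float64(0.1773), np.float64(-0.0014))
scene 30 (np.float64(0.1418), np.float64(-0.001))
scene 27 (np.float64(0.1056), np.float64(-0.0013))
scene 29 (np.float64(0.0697), np.float64(-0.0017))
top 54 (np.float64(0.1774), np.float64(0.0007))
top 56 (np.float64(0.1416), np.float64(0.0006))
top 55 (np.float64(0.106), np.float64(0.0006))
top 53 (np.float64(0.0697), np.float64(0.0006))
```

View pics/d7.png

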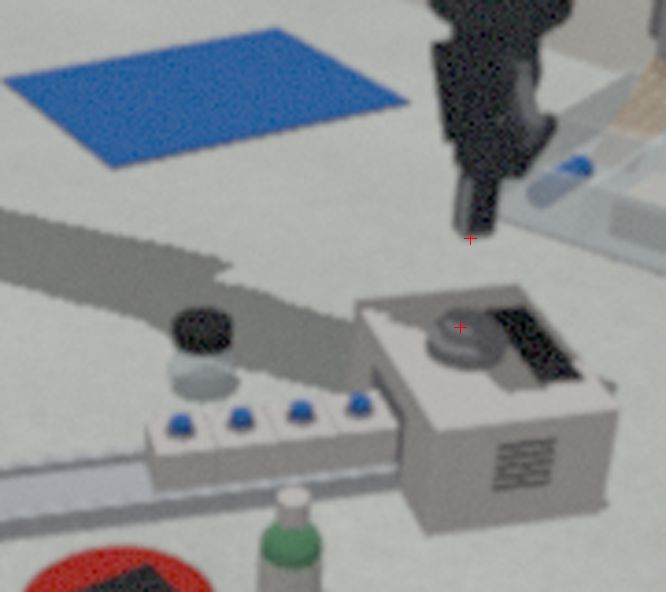

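The carriers stay home and touching, and the fingertip is above the button. I'll descend and then press in small steps, watching the force.

Call:
{"name": "play_rows", "arguments": {"steps": [0.002,-0.001,0.012,0,0,0,0,0,0,0.015,0,0,0,0,0,0,0.01,0,0,0,0,0,0,0.006,0,0,0,0,0,0,0.003,0,0,0,0,0,0,0.002,0,0,0,0,0,0,0.001,0,0,0,0,0,0,0,0,0,0,0]}}

```text
clock: 17.8
tcp_pos: [0.6458, 0.171, 0.0838]
tool_rot: [0.861, 0.508, 0.0, 0.0]
force: [-0.0, -0.0, -0.7]
gripper_width: 0.0
```

Call:
{"name": "play_rows", "arguments": {"steps": [0,0,0.001,0,0,0,0,0,0,0.001,0,0,0,0,0,0,0.001,0,0,0,0,0,0,0.001,0,0,0,0,0,0,0.001,0,0,0,0,0,0,0.001,0,0,0,0,0,0,0,0,0,0,0,0,0,0,0,0,0,0]}}

```text
clock: 18.6
tcp_pos: [0.6456, 0.1709, 0.0776]
tool_rot: [0.861, 0.508, -0.0, -0.0]
force: [-0.9, 0.5, -0.9]
gripper_width: -0.002
```

Call:
{"name": "play_rows", "arguments": {"steps": [0,0,0.001,0,0,0,0,0,0,0.001,0,0,0,0,0,0,0.001,0,0,0,0,0,0,0.001,0,0,0,0,0,0,0,0,0,0,0,0,0,0,0,0,0,0,0,0,0,0,0,0,0,0,0,0,0,0,0,0]}}

```text
clock: 19.4
tcp_pos: [0.6457, 0.171, 0.0737]
tool_rot: [0.861, 0.508, 0.0, 0.0]
force: [0.4, 0.1, 2.8]
gripper_width: -0.004
```

Call:
{"name": "play_rows", "arguments": {"steps": [0,0,0.001,0,0,0,0,0,0,0.001,0,0,0,0,0,0,0.001,0,0,0,0,0,0,0,0,0,0,0,0,0,0,0,0,0,0,0,0,0,0,0,0,0,0,0,0,0,0,0,0,0,0,0,0,0,0,0]}}

```text
clock: 20.2
tcp_pos: [0.6458, 0.171, 0.0707]
tool_rot: [0.861, 0.508, 0.0, 0.0]
force: [0.8, -0.7, 5.1]
gripper_width: -0.002
```

Call:
{"name": "play_rows", "arguments": {"steps": [0,0,0.001,0,0,0,0,0,0,0.001,0,0,0,0,0,0,0,0,0,0,0,0,0,0,0,0,0,0,0,0,0,0,0,0,0,0,0,0,0,0,0,0,0,0,0,0,0,0,0,0,0,0,0,0,0,0]}}

```text
clock: 21.0
tcp_pos: [0.6459, 0.171, 0.0704]
tool_rot: [0.861, 0.508, 0.001, 0.0]
force: [-4.8, -1.9, 19.8]
gripper_width: 0.004
```

The button is bottomed: 20 N with no further travel. Releasing it, going up and doing the final check.

Call:
{"name": "play_rows", "arguments": {"steps": [0,0,-0.002,0,0,0,0,0,0,-0.006,0,0,0,0,0,0,-0.015,0,0,0,0,0,0,-0.03,0,0,0,0,0,0,-0.03,0,0,0,0,0,0,-0.03,0,0,0,0,0,0,0,0,0,0,0,0,0,0,0,0,0,0]}}

```text
clock: 21.8
tcp_pos: [0.6456, 0.1709, 0.1825]
tool_rot: [0.861, 0.508, 0.0, 0.0]
force: [-0.3, 0.5, 0.4]
gripper_width: 0.002
```

```bash
python3 k.py; python3 - <<'E'
from h import *
import cv2
f=env.grab_frame("scene")[...,::-1]
cv2.imwrite("pics/d8.png",cv2.resize(f[100:310,220:460],None,fx=2.8,fy=2.8,interpolation=cv2.INTER_CUBIC))
E
```

```text
[0.64562021 0.17094321 0.18253387] (np.float64(0.2393), np.float64(0.0006)) [-0.31283802  0.52950126  0.38085332] 21.8
scene 27 (np.float64(0.1777), np.float64(-0.0017))
scene 31 (np.float64(0.1417), np.float64(-0.0013))
scene 29 (np.float64(0.0696), np.float64(-0.0015))
scene 28 (np.float64(0.1055), np.float64(-0.0017))
top 51 (np.float64(0.1775), np.float64(0.0007))
top 56 (np.float64(0.1416), np.float64(0.0006))
top 53 (np.float64(0.1057), np.float64(0.0005))
top 53 (np.float64(0.0697), np.float64(0.0006))
```

View pics/d8.png

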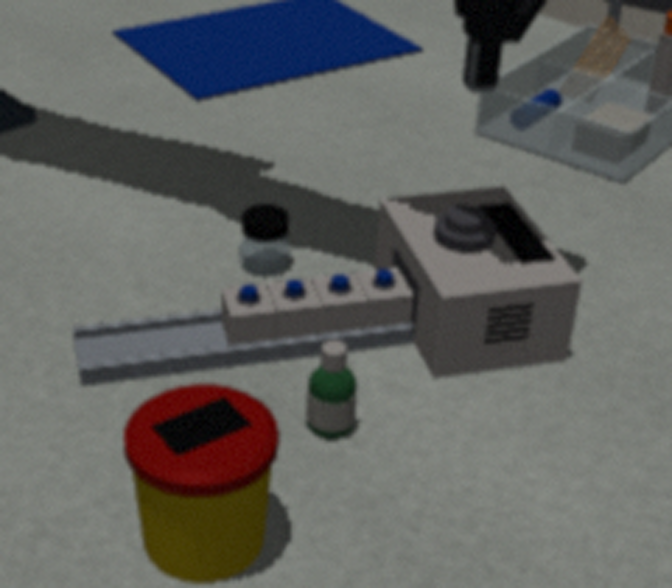

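The four carriers touch each other and the reader, the button is back up, the bystanders stand where they were, and the arm is clear. Handing in.

```bash
python3 -c "
from plant import env
env.job_done(); print(env.read_state()['clock'])"
```

```text
the job is handed in; nothing more can be done
the job is handed in; nothing more can be done
```

I pushed the four carriers along the rail by the back of the rearmost one, with shut fingers, until the front one was home. I then pressed the start button to its stop and let it go, and handed in at about 22 s.

**Last checks:**
- **Front carrier:** its cap sits at 177.5 mm along the rail, against 177 mm expected from the measured stop face. The pushing force rose to about 10 N with no further motion.
- **Row:** both cameras put the caps 36 mm apart, so the carriers are touching, and they did not move after I let go.
- **Button:** contact came at about 3–4 N, and the button stopped after about 6 mm at 20 N. In the last picture it is back up.
- **Other things:** the jar, bottle and tub look undisturbed by eye, and the arm is clear of everything.

**What disagreed:** the fingertips stood about 35 mm higher than the stated distance ahead of the TCP. Because of this, my first push passed above the row with no force, and the caps stayed where they were. I backed off, confirmed the offset with a careful descent behind the rail, and corrected the height for the real push and the button press.

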